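Load and lock the weight carriage, then set the selector

TASK

Load every ring weight over the carriage's two posts, at most two on a post, resting down on the plate or on one another. Then lock each post with a hitch pin: push it fully home through the cross hole from either side, so that its head meets the post, and swing its sprung loop over the post's end until it snaps down; only after that turn the selector on the control box to the position with the long mark. Leave the loupe and the V-block where they are.

Things in the scene. Friction and masses are not known exactly. Their poses are not given: they have to be found in the camera images.
- carriage: fixed test carriage: aluminium plate 90 mm (x) by 170 mm (y), its top 20 mm above the bench, carrying two upright steel posts. Origin on the bench under the plate's centre; x is the direction in which the cross holes run (away from the robot), z up
- post_left_hole (a point): centre of the cross hole of the left (carriage +y) post, on the post's axis. Post 20 mm diameter, 46 mm high above the plate (top 13 mm above this point, its rim chamfered); the hole is a 10.5 mm square passage through the post along carriage x, 33 mm above the plate; posts stand 110 mm apart. Axes as the carriage's. Two ring weights stacked reach to 24 mm above the plate, just under the hole; a third would block it
- post_right_hole (a point): centre of the cross hole of the right (carriage -y) post, on the post's axis. Post 20 mm diameter, 46 mm high above the plate (top 13 mm above this point, its rim chamfered); the hole is a 10.5 mm square passage through the post along carriage x, 33 mm above the plate; posts stand 110 mm apart. Axes as the carriage's. Two ring weights stacked reach to 24 mm above the plate, just under the hole; a third would block it
- ring1_mid (a point): centre of a steel ring weight lying flat (half-way up its height): outside diameter 50 mm, bore 24 mm, 12 mm thick, 0.14 kg; all alike. Between two and four are on the bench; absent ones read None
- ring2_mid (a point): centre of a steel ring weight lying flat (half-way up its height): outside diameter 50 mm, bore 24 mm, 12 mm thick, 0.14 kg; all alike. Between two and four are on the bench; absent ones read None
- ring3_mid (a point): centre of a steel ring weight lying flat (half-way up its height): outside diameter 50 mm, bore 24 mm, 12 mm thick, 0.14 kg; all alike. Between two and four are on the bench; absent ones read None
- ring4_mid (a point): centre of a steel ring weight lying flat (half-way up its height): outside diameter 50 mm, bore 24 mm, 12 mm thick, 0.14 kg; all alike. Between two and four are on the bench; absent ones read None
- pin1: hitch pin (two alike, 50 g) lying on the bench; origin 8 mm under the loop's hinge, at the underside; x points along the pin to its tip, z up. From the back: flat grip 42 mm long, 10 mm wide, 15 mm high (x -47 to -5 mm), head block 12 mm long, 24 mm wide, 16 mm high (x -6 to +6 mm), steel pin 8 mm diameter from the head to a tapered tip at x = +42 mm, pin axis 8 mm above the underside. Seated fully home, the head's front face touches the post
- pin1_grip (a point): centre of the pin's flat grip (take it across its 10 mm width, along body y), 26 mm behind the hinge on the pin axis; axes as the pin's body
- pin1_seat (a point): point on the pin axis 16 mm ahead of the hinge, 42 mm ahead of the grip centre; it lies at the centre of the cross hole when the pin is fully home (let go there, the pin sags at its grip end by up to 0.15 rad in the hole's play and stays); axes as the pin's body
- pin1_bar (a point): middle of the crossbar of the pin's sprung wire loop: a U of 3.6 mm wire, 35 mm wide, 36 mm from hinge to crossbar, hinged on the head across the pin. It stands upright at the start
- pin1_loop (a joint): angle of the loop (rad): 0 = upright, leaning 5 deg back from the vertical when the pin is level; grows as it swings towards the tip; 1.5 = fully over, the crossbar lying on the pin near its tip. Over-centre spring: it snaps back below about 0.75 and on to 1.5 above it; about 1 N at the crossbar moves it. It clears the top of the post when the pin is fully home
- pin2: hitch pin (two alike, 50 g) lying on the bench; origin 8 mm under the loop's hinge, at the underside; x points along the pin to its tip, z up. From the back: flat grip 42 mm long, 10 mm wide, 15 mm high (x -47 to -5 mm), head block 12 mm long, 24 mm wide, 16 mm high (x -6 to +6 mm), steel pin 8 mm diameter from the head to a tapered tip at x = +42 mm, pin axis 8 mm above the underside. Seated fully home, the head's front face touches the post
- pin2_grip (a point): centre of the pin's flat grip (take it across its 10 mm width, along body y), 26 mm behind the hinge on the pin axis; axes as the pin's body
- pin2_seat (a point): point on the pin axis 16 mm ahead of the hinge, 42 mm ahead of the grip centre; it lies at the centre of the cross hole when the pin is fully home (let go there, the pin sags at its grip end by up to 0.15 rad in the hole's play and stays); axes as the pin's body
- pin2_bar (a point): middle of the crossbar of the pin's sprung wire loop: a U of 3.6 mm wire, 35 mm wide, 36 mm from hinge to crossbar, hinged on the head across the pin. It stands upright at the start
- pin2_loop (a joint): angle of the loop (rad): 0 = upright, leaning 5 deg back from the vertical when the pin is level; grows as it swings towards the tip; 1.5 = fully over, the crossbar lying on the pin near its tip. Over-centre spring: it snaps back below about 0.75 and on to 1.5 above it; about 1 N at the crossbar moves it. It clears the top of the post when the pin is fully home
- control_box: fixed grey control box, 90 x 90 mm, 45 mm high, with a selector knob on top; origin on the bench under its centre, z up
- selector_centre (a point): on the selector knob's axis, at the middle height of its bar grip (61 mm above the bench, bar 42 mm long, 12 mm wide, its top 71 mm above the bench); axes as the control box's. The long mark lies straight ahead-right on the box: 0.35 rad clockwise of the box's x axis seen from above
- selector_tip (a point): on the pointer end of the bar, 20 mm from the knob's axis at the same height; it has a white line on top
- selector (a joint): angle of the selector (rad), grows clockwise seen from above. Four detents at 0, 0.7, 1.4 and 2.1, stops 0.1 beyond the outer ones; at 0 the bar points 1.05 rad anticlockwise of the box's x axis. Three detents are marked with a small dot, the one at 1.4 with a long raised bar. Turning takes about 0.03 N m, and once let go it snaps to the nearest detent
- loupe: black eye loupe standing on the bench, 40 mm diameter, 44 mm high; to be left alone
- v_block: steel V-block standing on the bench, 45 x 40 mm, 34 mm high; to be left alone
Mind the look-alikes: they are no part of the job. What is shaped like the part that bears ring1_mid but purple is not meant.

How it is judged (in metres and radians):
On the way, in this order (a step that is already met when the one before it is completed fails the run):
1. every ring weight present is down on a post (((horizontal distance between ring1_mid and post_left_hole below 0.005 m and z of ring1_mid in the frame of post_left_hole below -0.01 m) or (horizontal distance between ring1_mid and post_right_hole below 0.005 m and z of ring1_mid in the frame of post_right_hole below -0.01 m)) and ((horizontal distance between ring2_mid and post_left_hole below 0.005 m and z of ring2_mid in the frame of post_left_hole below -0.01 m) or (horizontal distance between ring2_mid and post_right_hole below 0.005 m and z of ring2_mid in the frame of post_right_hole below -0.01 m)) and ((horizontal distance between ring3_mid and post_left_hole below 0.005 m and z of ring3_mid in the frame of post_left_hole below -0.01 m) or (horizontal distance between ring3_mid and post_right_hole below 0.005 m and z of ring3_mid in the frame of post_right_hole below -0.01 m)) and ((horizontal distance between ring4_mid and post_left_hole below 0.005 m and z of ring4_mid in the frame of post_left_hole below -0.01 m) or (horizontal distance between ring4_mid and post_right_hole below 0.005 m and z of ring4_mid in the frame of post_right_hole below -0.01 m))), for 0.2 s.
2. each post has a hitch pin fully home, with its loop swung over (all of step 1 and (((distance between pin1_seat and post_left_hole below 0.0055 m and angle between the x axis of pin1_seat and the x axis of carriage, either way round below 0.25 rad) and (distance between pin2_seat and post_right_hole below 0.0055 m and angle between the x axis of pin2_seat and the x axis of carriage, either way round below 0.25 rad)) or ((distance between pin1_seat and post_right_hole below 0.0055 m and angle between the x axis of pin1_seat and the x axis of carriage, either way round below 0.25 rad) and (distance between pin2_seat and post_left_hole below 0.0055 m and angle between the x axis of pin2_seat and the x axis of carriage, either way round below 0.25 rad))) and value of joint each of pin1_loop, pin2_loop above 1.35 rad), for 0.2 s.
3. the selector stands at the long mark (value of joint selector between 1.2 and 1.6 rad), for 0.2 s.
At the end, for the whole second after the job is handed in: all rings present over a post (5 mm of its axis, centre 10 mm or more under the hole centre); a pin in each hole, seat point within 5.5 mm of the hole centre and 0.25 rad of its direction; both loops beyond 1.35 rad; selector at 1.4 within 0.2 rad; pins and selector at rest (all of step 2 and all of step 3 and linear speed of each of pin1, pin2 below 0.02 m/s and velocity of joint selector between -0.1 and 0.1 rad/s); the robot touches nothing.
It fails at once if the loupe is moved by more than 3 cm (distance of loupe from where it was at the start of the episode above 0.03 m).
It fails at once if the V-block is moved by more than 3 cm (distance of v_block from where it was at the start of the episode above 0.03 m).
Of ring1, ring2, ring3, ring4 only 2 to 4 are there at a start; the rules pass over those that are not, and their reading is None.
At some moment in a run one of ring1, ring2, ring3, ring4 may be knocked a few centimetres aside while the robot is not near it.
It also fails if it takes over 210 s, if anything falls off the work surface, if the arm or the gripper's body presses on something with over 40 N, if the wrist force passes 120 N, or if a joint passes its speed limit or range.

ROBOT

A 6-joint arm with a two-finger parallel gripper is mounted at the origin on the work surface; the furniture and walls round the work are solid. World frame = base frame: x ahead of the robot, y to its left, z up, the work surface at z = 0. Lengths are in m, angles in degrees, forces in N, time in s.
With the tool pointing down it reaches from about 0.35 to 0.875 m from the base axis. Payload 4.2 kg.
Tool frame: the origin (TCP) lies midway between the tips of the shut fingers; the grasp point (between the pads) lies 19 mm behind it; z points along the fingers, y is the line along which they close (so a half turn about z gives the same grasp; the last joint's range is limited). The gripper opens to 87 mm and grips with 3 to 60 N. Pads are 19 mm wide; open, the fingers measure 117 mm over their backs; the gripper's body (75 mm by 190 mm) begins 51 mm behind the grasp point.
Start: joints at [-55.6, 22.042, 0.453, 0, -68.411, -14.817], TCP at [0.21, -0.589, 0.185] pointing down, gripper open.
Joint ranges: [-179.83, 179.83], [-69.29, 118.12], [-61.27, 80.66], [-181.25, 117.63], [-171.15, -9.14], [-177.46, 177.46]. Speed limits (degrees/s): [159.86, 159.86, 180, 180, 180, 180].

INTERFACE

Orientations are given as [roll, pitch, yaw] about the fixed x, y, z axes, in that order (R = Rz(yaw) Ry(pitch) Rx(roll)).
In Python, from workcell import env gives the robot as it stands. The module is installed in compiled form; this text tells all that it offers. Calls block until the motion is done:
- env.goto(position, orientation): joint-space move of the TCP to a pose.
- env.move_straight(position, rotation=None, rate=0.15, force_limit=None): straight line of the TCP; rotation=None keeps the orientation; rate is the mean speed in m/s. With force_limit (N) it stops when the force on the tool has changed by that much, and returns True; else False.
- env.set_joints(angles): joint-space move.
- env.gripper_to(opening, grasp_force=None): opening from 0.0 (shut) to 1.0 (fully open); grasp_force is the grip in N (None keeps the last); returns when the fingers have stopped.
- env.dwell(seconds).
- env.inverse_kinematics(position, orientation): joint angles nearest the present ones, or None.
- env.read_state(): the state.
- env.grab_frame(name): name is "scene" or "top" or "wrist"; returns a dict with "image" (384x512x3 uint8, blue, green, red), "fx", "fy", "cx", "cy" (pixels), "position" and "orientation" of the camera in the world. Camera axes: x right, y up, looking along -z (the intrinsics and any distortion apply to the point x, -y, -z); pixel columns grow to the right and rows downward; lengths in m; the calibration is good to about 2 mm. The wrist camera is an equidistant fisheye: a pixel r from the principal point sees the ray r / f radians off the axis. A picture is of the moment at which its call begins. There is no depth.
A pose or a line that the arm cannot do raises env.Unreachable and nothing moves.
- env.close_job(): hands the job in; it is judged then, once.
Trained networks look in a picture, given as the dict that the camera call returned (one of the last four; its "shot" number tells which), for a name from the list of things; names that differ only in an ending like _2 or _b are one class to them, and where a whole thing is asked for, a point or a joint stands for the part that bears it (a point fixed in the world has none). Each returns a list of dicts, best first, with "score" (0 to 1); they miss things now and then, are a little off and sometimes report something else, mostly with a low value. They report only what shows in the picture. A call takes as long as a camera call. They do not tell look-alikes from the thing itself.
- env.search_frame(picture, thing): "xyz" ([x, y, z] in m, in world coordinates, good to about 4 mm: the middle of the surface that is visible of it).
- env.trace(picture, thing): "mask" (384x512 bool, what is visible of it).
The state is a dict: "clock": time; "joint_positions": joint angles; "qvel": joint speeds; "joint_torque": joint torques, N m; "position": TCP position; "tool_rot": TCP orientation; "force": force on the tool from outside, world axes, zero at the start; "wrist_torque": the same for the moment, N m; "opening": opening from 0.0 (shut) to 1.0 (fully open); "finger_force": force on a finger pad.
Only numpy, scipy, OpenCV 4.12 (cv2) and the standard library are available. Lean on these libraries where they do the work, as an engineer would, in place of code of your own. Each camera call takes 0.05 s, during which the arm holds its last target. There are 200 camera calls.

## Working session

There is one attempt and no reset: what is moved stays moved. The work goes in short steps, each a Python script; the robot and the scene stay as the last script left them, time stands still between calls to the robot, and variables do not carry over. Pictures are saved under pics/ and viewed, at most 14 in all, crops included, and the job is handed in when it is done.

```bash
ls; mkdir -p pics; cat > h.py <<'E'
from workcell import env
import numpy as np, cv2
from scipy.spatial.transform import Rotation as R
def cam(f):
    return np.array(f["position"]), f["orientation"]
E
python3 - <<'E'
from h import *
for n in("scene","top"):
    f=env.grab_frame(n); cv2.imwrite(f"pics/{n}0.png",f["image"])
    print(n,{k:f[k] for k in f if k!="image"})
    for t in("carriage","ring1_mid","pin1","pin1_grip","pin1_bar","control_box","selector_tip","selector_centre","loupe","v_block","post_left_hole"):
        try:
            print(t,[(np.round(d["xyz"],3).tolist(),round(d["score"],2)) for d in env.search_frame(f,t)])
        except Exception as e: print(t,repr(e))
s=env.read_state();print(s)
E
```

```text
pics
scene {'fx': 376.40697016440026, 'fy': 376.40697016440026, 'cx': 253.03540456930918, 'cy': 198.33888998740966, 'position': array([0.10700648, 0.60160599, 0.79431344]), 'orientation': array([  44.16622289,    0.29800929, -148.16011702]), 'shot': 1}
carriage [([0.594, 0.042, 0.021], 0.95), ([0.628, -0.241, 0.013], 0.29)]
ring1_mid [([0.441, 0.273, 0.013], 0.81), ([0.507, -0.352, 0.056], 0.32)]
pin1 [([0.508, -0.347, 0.058], 0.68), ([0.442, -0.066, 0.014], 0.46)]
pin1_grip [([0.44, -0.065, 0.012], 0.71), ([0.627, -0.24, 0.012], 0.44)]
pin1_bar []
control_box [([0.502, -0.329, 0.048], 0.56), ([0.458, 0.16, 0.013], 0.38)]
selector_tip [([0.509, -0.351, 0.057], 0.59)]
selector_centre [([0.498, -0.33, 0.045], 0.71)]
loupe [([0.509, 0.356, 0.04], 0.76)]
v_block [([0.436, 0.063, 0.025], 0.79)]
post_left_hole [([0.594, 0.046, 0.02], 0.73), ([0.457, 0.159, 0.015], 0.48)]
top {'fx': 488.00315412467904, 'fy': 488.00315412467904, 'cx': 258.3661972564615, 'cy': 189.11043803037893, 'position': array([ 0.29088236, -0.02706118,  1.74550086]), 'orientation': array([  7.29228985,   0.88587805, -90.
[... 600 characters left out ...]
], 0.83)]
{'clock': 1.2, 'joint_positions': array([-5.55993315e+01,  2.20442197e+01,  4.53767378e-01, -2.45891020e-04,
       -6.84112819e+01, -1.48169460e+01]), 'qvel': array([ 0.10174657, -0.03439274,  0.02475055,  0.03184381,  0.08275508,
        0.0168849 ]), 'joint_torque': array([-3.55221946e-04, -3.90469658e+01,  1.87620306e+01,  4.22464728e+00,
        1.54356082e-02, -1.22513541e-05]), 'position': array([ 0.20951605, -0.58882394,  0.18543046]), 'tool_rot': array([ 1.79998265e+02, -2.22451403e-04, -1.60416368e+02]), 'force': array([-0.02796563,  0.86378092, -0.37134495]), 'wrist_torque': array([-0.04314396, -0.04351567,  0.01435948]), 'finger_force': 0.0, 'opening': 0.99988970714531}
```

View pics/scene0.png

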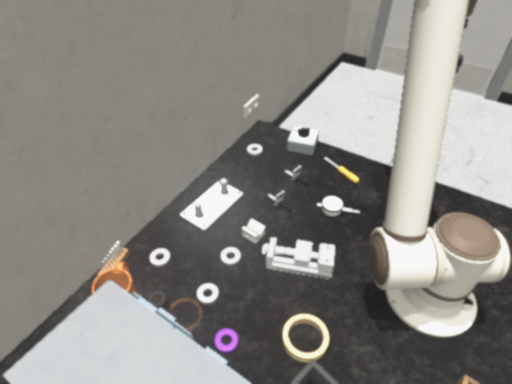

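View pics/top0.png

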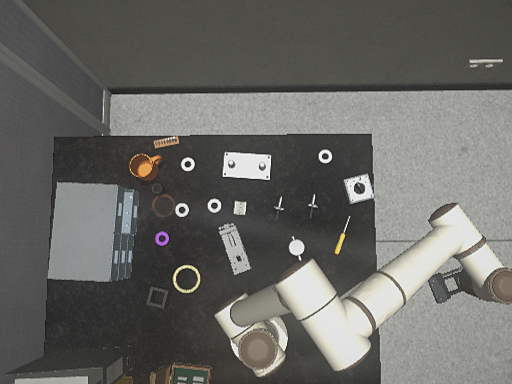

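The scene shows four white rings, at top-view pixels (188,164), (182,210), (214,206) and (325,156). The other items are:
- Look-alikes to avoid: purple ring (162,239), brown ring (163,205) and yellow ring (186,279).
- Pins: (279,207) and (313,204).
- Carriage: (246,165).
- Control box: (359,189).
- V-block: (240,208).
- Loupe: the dark spot near (157,189).

Next I'll measure positions in the top view and take a close wrist view over the carriage.

```bash
cat > h.py <<'E'
from workcell import env
import numpy as np, cv2
from scipy.spatial.transform import Rotation as R
def rot(o): return R.from_euler("xyz",o,degrees=True)
def ray(f,u,v,fish):
    a=(u-f["cx"])/f["fx"]; b=(v-f["cy"])/f["fy"]
    if fish:
        r=np.hypot(a,b)+1e-12; s=np.sin(r)/r; d=np.array([a*s,-b*s,-np.cos(r)])
    else: d=np.array([a,-b,-1.])
    return rot(f["orientation"]).apply(d)
def at_z(f,u,v,z,fish=True):
    d=ray(f,u,v,fish); p=np.array(f["position"]); return p+d*(z-p[2])/d[2]
def proj(f,P,fish=True):
    d=rot(f["orientation"]).inv().apply(np.asarray(P,float)-f["position"]); x,y,z=d[0],-d[1],-d[2]
    if fish:
        h=np.hypot(x,y)+1e-12; t=np.arctan2(h,z); x,y=x/h*t,y/h*t
    else: x,y=x/z,y/z
    return np.array([f["cx"]+f["fx"]*x,f["cy"]+f["fy"]*y])
def rectify(f,c,z,size=0.12,n=480,yaw=0.):
    """orthophoto of plane height z round c: image right=-y, up=+x (rotated by yaw)"""
    g=(np.arange(n)+.5)/n*size-size/2
    V,U=np.meshgrid(g,g,indexing="ij"); X=-V; Y=-U
    X,Y=X*np.cos(yaw)-Y*np.sin(yaw),X*np.sin(yaw)+Y*np.cos(yaw)
    P=np.stack([c[0]+X,c[1]+Y,np.full_like(X,z)],-1)-np.array(f["position"])
    d=rot(f["orientation"]).inv().apply(P.reshape(-1,3)); x,y,zz=d[:,0],-d[:,1],-d[:,2]
    h=np.hypot(x,y)+1e-12; t=np.arctan2(h,zz)
    mx=(f["cx"]+f["fx"]*x/h*t).reshape(n,n).astype(np.float32); my=(f["cy"]+f["fy"]*y/h*t).reshape(n,n).astype(np.float32)
    return cv2.remap(f["image"],mx,my,cv2.INTER_LINEAR)
def down(yaw): return [180,0,yaw]
E
python3 - <<'E'
from h import *
f=env.grab_frame("top")
for n,u,v,z in[("rA",188,164,.012),("rB",182,210,.012),("rC",214,206,.012),("rD",325,156,.012),("p1",279,207,.01),("p2",313,204,.01),("car",246,165,.02),("box",359,189,.045)]:
    print(n,np.round(at_z(f,u,v,z,False),3))
env.goto([0.42,-0.02,0.33],down(180))
f=env.grab_frame("wrist"); cv2.imwrite("pics/w0.png",f["image"]); print({k:f[k] for k in f if k!="image"}); s=env.read_state(); print(s["joint_positions"],s["clock"],s["position"])
E
```

```text
rA [0.606 0.252 0.012]
rB [0.44  0.272 0.012]
rC [0.453 0.157 0.012]
rD [ 0.631 -0.243  0.012]
p1 [ 0.448 -0.075  0.01 ]
p2 [ 0.458 -0.196  0.01 ]
car [0.599 0.042 0.02 ]
box [ 0.506 -0.355  0.045]
{'fx': 297.3186396354542, 'fy': 297.3186396354542, 'cx': 253.0525595876479, 'cy': 190.00856416733927, 'position': array([ 0.34189953, -0.02054066,  0.52837394]), 'orientation': array([-1.64126245e+01, -2.67926036e-02,  8.99815175e+01]), 'shot': 4}
[ 1.95492875e+01 -2.98884474e+00 -9.98932435e+00  2.53971060e-03
 -8.30332047e+01 -1.09602947e+02] 3.525 [ 0.42005235 -0.02043627  0.32976867]
```

View pics/w0.png

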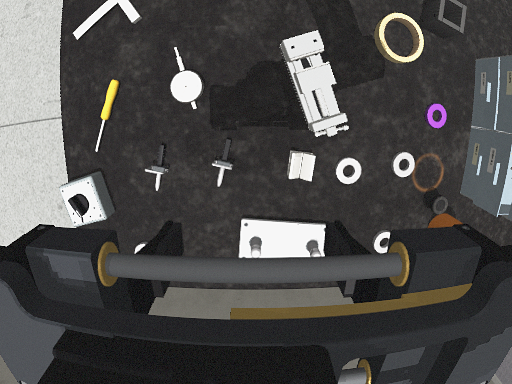

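The wrist view shows the purple ring at (437,116), white rings at (348,170), (403,164) and (383,242), pins at (222,162) and (158,168) with their tips pointing down the image (+x), the V-block at (301,165) and the loupe at (440,205). I'll turn the wrist so the camera faces the carriage.

```bash
python3 - <<'E'
from h import *
env.goto([0.46,0.04,0.22],down(0))
f=env.grab_frame("wrist"); print(f["position"],f["orientation"],env.read_state()["position"],env.read_state()["clock"])
cv2.imwrite("pics/w1.png",f["image"])
a=rectify(f,(0.597,0.04),0.066,.2,400); b=rectify(f,(0.597,0.04),0.020,.2,400)
cv2.imwrite("pics/c1.png",np.hstack([a,b]))
for t in("carriage","post_left_hole"): print([(np.round(d["xyz"],4),d["score"]) for d in env.search_frame(f,t)])
E
```

```text
[0.53738714 0.03965488 0.41865194] [-1.64536685e+01  4.11742070e-02 -8.99953787e+01] [0.46005108 0.03994784 0.22008039] 6.15
[(array([0.5966, 0.035 , 0.0177]), 0.56), (array([ 0.4435, -0.0708,  0.0109]), 0.45)]
[(array([0.5968, 0.0394, 0.0202]), 0.9)]
```

View pics/c1.png

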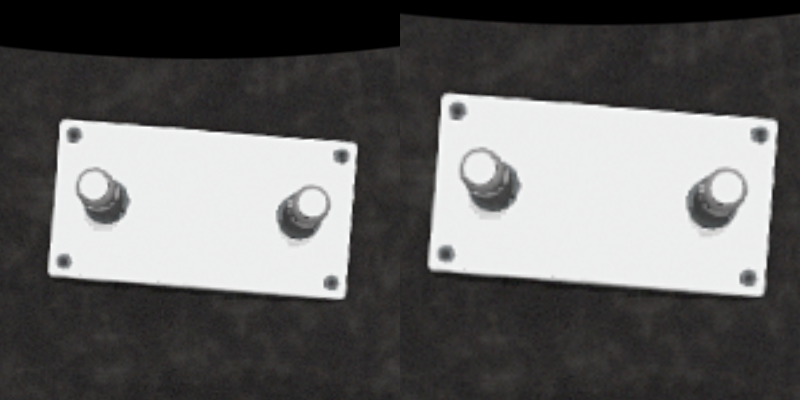

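The plate and post tops are clear, and the post spacing measures 109.8 mm, which matches. Left post top is at about (94,186) and right at (313,203) in the orthophoto. I'll fix the carriage frame numerically and take the first ring, which also calibrates camera bias.

```bash
cat >> h.py <<'E'
import json
def xy(c,u,v,size,n): return np.array([c[0]+(n/2-v-.5)*size/n, c[1]+(n/2-u-.5)*size/n])
def ring_at(f,c,z=.012):
    """centre of white ring top nearest c, with its diameter"""
    im=rectify(f,c,z,.14,560); m=(im.min(2)>110).astype(np.uint8)
    cs,_=cv2.findContours(m,cv2.RETR_EXTERNAL,cv2.CHAIN_APPROX_NONE); best=None
    for k in cs:
        if len(k)<150: continue
        (u,v),(a,b),_=cv2.fitEllipse(k); p=xy(c,u,v,.14,560); d=(a+b)/2*.25e-3
        if abs(d-.05)<.007 and abs(a-b)<.15*b and (best is None or np.hypot(*(p-c))<np.hypot(*(best[0]-c))): best=(p,d)
    return best
def view(c,dx=.10,z=.22):
    env.goto([max(c[0]-dx,.352 if abs(c[1])<.1 else .33),c[1],z],down(0)); return env.grab_frame("wrist")
E
python3 - <<'E'
from h import *
f=env.grab_frame("wrist"); c=(0.597,0.04)
im=rectify(f,c,.02,.2,800); g=(im.min(2)>100).astype(np.uint8); g=cv2.morphologyEx(g,cv2.MORPH_CLOSE,np.ones((9,9)))
k=max(cv2.findContours(g,cv2.RETR_EXTERNAL,cv2.CHAIN_APPROX_NONE)[0],key=cv2.contourArea)
r=cv2.minAreaRect(k); print("plate",xy(c,*r[0],.2,800),np.array(r[1])*.25,r[2])
im=rectify(f,c,.066,.2,800); g=cv2.GaussianBlur(cv2.cvtColor(im,cv2.COLOR_BGR2GRAY),(5,5),1)
for n,u,v in(("L",190,374),("R",628,410)):
    s=g[v-40:v+40,u-40:u+40]; h=cv2.HoughCircles(s,cv2.HOUGH_GRADIENT,1,80,param1=100,param2=8,minRadius=28,maxRadius=44)
    print(n,None if h is None else [(xy(c,q[0]+u-40,q[1]+v-40,.2,800),q[2]*.25) for q in h[0]])
f=view((.44,.21))
for c in((.453,.157),(.44,.272),(.606,.252)): print(ring_at(f,c))
print(env.read_state()["clock"])
E
```

```text
plate [0.59961    0.03841719] [170.05914307  90.40045166] 4.617192268371582
L [(array([0.60425, 0.093  ], dtype=float32), np.float32(7.2))]
R [(array([ 0.5945, -0.0155], dtype=float32), np.float32(9.7))]
(array([0.45726574, 0.15595983]), 0.0499173755645752)
(array([0.44287342, 0.27172533]), 0.049916507720947266)
None
7.1917
```

```bash
cat >> h.py <<'E'
C=np.array([.5996,.0384]); YAW=-4.617
def grab_ring(p,yaws,zg=.003):
    x,y=p; env.goto([x,y,.06],down(yaws[0])); env.gripper_to(.75,25)
    for i,yw in enumerate(yaws):
        if i: env.goto([x,y,zg],down(yw))
        else: env.move_straight([x,y,zg],rate=.1,force_limit=15)
        env.gripper_to(.3,25)
        if i<len(yaws)-1: env.gripper_to(.75)
    s=env.read_state(); return s["opening"],s["finger_force"],s["clock"],s["position"]
E
python3 - <<'E'
from h import *
p=(.4573,.1560)
print(grab_ring(p,[0,90]))
env.gripper_to(.75); env.move_straight([*p,.08],rate=.2)
f=view((.457,.21)); print("after",ring_at(f,(.457,.156)), ring_at(f,(.44,.272)))
f=view((.457,.156),.137); print(ring_at(f,(.457,.156)),env.read_state()["clock"],f["position"])
cv2.imwrite("pics/w2.png",f["image"])
E
```

```text
(0.2997539647722734, 0.0, 13.6167, array([0.45729025, 0.15601378, 0.00300974]))
after (array([0.4572541 , 0.15592873]), 0.04979607582092285) (array([0.44290386, 0.27161646]), 0.049734918594360356)
(array([0.45731597, 0.15568343]), 0.04992789649963379) 17.1333 [0.40699969 0.15469558 0.41865848]
```

```bash
python3 - <<'E'
from h import *
p=(.4573,.1558)
env.goto([*p,.06],down(90)); env.gripper_to(.75,25)
env.move_straight([*p,.01],rate=.1)
print(env.move_straight([*p,-.015],rate=.02,force_limit=4), env.read_state()["position"],env.read_state()["force"])
f=env.grab_frame("wrist"); f2=env.grab_frame("scene")
cv2.imwrite("pics/p3.png",np.hstack([cv2.resize(f["image"],(400,300)),cv2.resize(f2["image"][200:330,130:300],(400,300))]))
z=env.read_state()["position"][2]
env.move_straight([*p,z+.002],rate=.02)
env.gripper_to(.3,25); s=env.read_state(); print(s["opening"],s["finger_force"],s["clock"])
f2=env.grab_frame("wrist");cv2.imwrite("pics/p4.png",f2["image"])
E
```

```text
False [ 0.45741527  0.15588639 -0.01487187] [-0.0483015  -0.21384983  0.92562773]
0.3035012933311185 0.0 22.2667
```

View pics/p3.png

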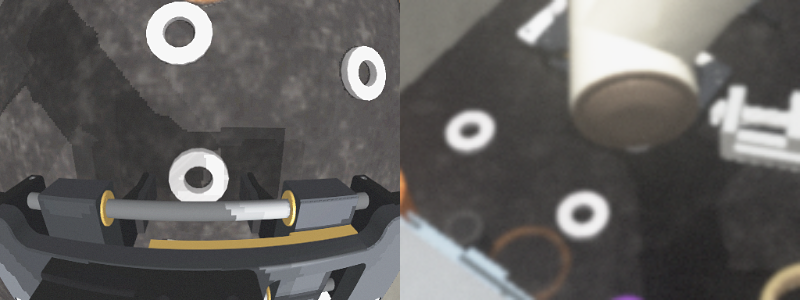

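View pics/p4.png

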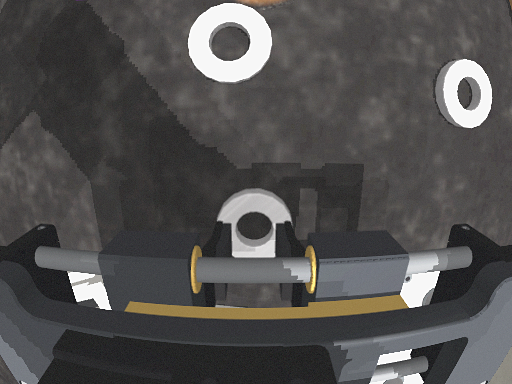

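```bash
python3 - <<'E'
from h import *
s=env.read_state(); print(s["position"],s["tool_rot"],s["force"],s["opening"],s["clock"])
f=env.grab_frame("wrist"); print(f["position"],f["orientation"])
for z in(0,.012,.03,.06): print(z,proj(f,[.4573,.1558,z]), [proj(f,[.4573+dx,.1558,z]).round(0).tolist() for dx in(-.025,.025,-.013,.013)])
print(ring_at(f,(.457,.156)))
print(env.inverse_kinematics([.4573,.1558,-.02],down(90)))
E
```

```text
[ 0.45730044  0.15578153 -0.0128706 ] [-1.79997451e+02  2.04093393e-03  8.99983372e+01] [-0.44844634  1.14236168 -0.50383405] 0.2991025175909409 22.3167
[0.45686512 0.23332824 0.18568601] [-1.64127675e+01  1.27913414e-02  2.23896526e-02]
0 [253.71291935 222.43554752] [[217.0, 222.0], [291.0, 222.0], [234.0, 222.0], [273.0, 222.0]]
0.012 [253.74765696 229.66346971] [[215.0, 229.0], [293.0, 229.0], [233.0, 230.0], [274.0, 230.0]]
0.03 [253.80748072 242.20961332] [[211.0, 242.0], [296.0, 242.0], [232.0, 242.0], [276.0, 242.0]]
0.06 [253.93399278 269.17086061] [[203.0, 268.0], [304.0, 268.0], [228.0, 269.0], [280.0, 269.0]]
None
[ 38.12940077  23.69797612 -33.44009549   0.         -32.86192839
 141.87059923]
```

```bash
python3 - <<'E'
from h import *
p=(.4573,.1558); env.move_straight([*p,.08],rate=.2)
q=(.53,.21); env.goto([*q,.06],down(0))
for o in(0.,.57,.9):
    env.gripper_to(o,25)
    env.move_straight([*q,.02],rate=.1)
    r=env.move_straight([*q,-.06],rate=.03,force_limit=5); s=env.read_state(); print(o,s["opening"],r,s["position"],s["force"].round(1),s["clock"])
    env.move_straight([*q,.05],rate=.2)
E
```

```text
0.0 0.006601413959845351 True [ 0.53003532  0.20997295 -0.03657452] [-0.4  0.1  4.1] 27.425
0.57 0.5696676536870854 True [ 0.53003509  0.20999492 -0.03654986] [-0.5  0.2  4.6] 31.2417
0.9 0.9014278203856058 True [ 0.53000514  0.20998382 -0.03649941] [-1.1 -0.4  5.8] 34.8
```

Contact comes at TCP z = -0.0365 at every opening, so the real fingertips sit 36.5 mm above the nominal TCP. I'll use that offset from here and check the xy bias with the ring.

```bash
cat >> h.py <<'E'
OFF=-.0365   # TCP z when the real tips touch z=0
E
sed -i 's/zg=.003/zg=-.0335/; s/\[x,y,.06\],down(yaws\[0\])/[x,y,.03],down(yaws[0])/' h.py
python3 - <<'E'
from h import *
p=(.4573,.1558)
env.goto([*p,.03],down(0)); env.gripper_to(.75,15)
env.move_straight([*p,-.0335],rate=.1,force_limit=10)
env.gripper_to(.3,15); s=env.read_state(); print(s["position"],s["opening"],s["finger_force"])
env.gripper_to(.75); env.move_straight([*p,.05],rate=.2); f=view((.457,.156),.137); print(ring_at(f,(.457,.156)))
print(grab_ring(p,[90])); 
env.gripper_to(.75); env.move_straight([*p,.05],rate=.2); f=view((.457,.156),.137); print(ring_at(f,(.457,.156)),env.read_state()["clock"])
E
```

```text
[ 0.45760872  0.15598697 -0.03298557] 0.5701562045638515 15.000689076259732
(array([0.45724635, 0.1559813 ]), 0.049966424942016606)
(0.5598697453703643, 25.000734901987016, 42.7917, array([ 0.45769483,  0.15604202, -0.03299804]))
(array([0.45697942, 0.15598791]), 0.04991454887390137) 45.6167
```

No xy bias: the ring centre matches the commanded pose to about 0.5 mm. I'll load the rings now.

```bash
cat >> h.py <<'E'
cy,sy=np.cos(np.radians(YAW)),np.sin(np.radians(YAW))
def car(x,y): return np.array([C[0]+cy*x-sy*y, C[1]+sy*x+cy*y])
L,Rt=car(0,.055),car(0,-.055)
def place_ring(post,level,yaw):
    x,y=env.read_state()["position"][:2]
    env.move_straight([x,y,.06],rate=.25); s=env.read_state(); print("held",s["opening"],s["finger_force"])
    if s["finger_force"]<5: return False
    env.goto([*post,.06],down(yaw))
    z=OFF+.0045+.020+.012*level
    env.move_straight([*post,OFF+.064],rate=.2)
    hit=env.move_straight([*post,z],rate=.06,force_limit=10); s=env.read_state()
    print("down",hit,s["position"][2]-z,s["force"].round(1),s["clock"])
    if s["position"][2]-z>.004: return False
    env.gripper_to(.75); env.move_straight([*post,.06],rate=.25); return True
def fetch(c,post,level,yaws,pyaw,dx=.137):
    f=view(c,dx); r=ring_at(f,c); print(r)
    if r is None: cv2.imwrite("pics/miss.png",f["image"]); return False
    print(grab_ring(r[0],yaws)); return place_ring(post,level,pyaw)
E
python3 - <<'E'
from h import *
print(grab_ring((.4572,.156),[90])); ok=place_ring(L,0,90)
print(ok)
if ok: print(fetch((.4429,.2717),L,1,[90],90,.1))
f=view(C,.137); cv2.imwrite("pics/w5.png",cv2.resize(f["image"],(768,576))); print(env.read_state()["clock"])
E
```

```text
(0.5580560509670836, 25.000696778297424, 48.6667, array([ 0.45754665,  0.15624924, -0.03301291]))
held 0.5618431408054768 24.99926896300167
down False -0.00018403308096665363 [-0.7  1.1 -2.1] 51.0
True
(array([0.44293891, 0.27193441]), 0.049730043411254886)
(0.566398879846528, 25.00060119666159, 57.0167, array([ 0.4432565 ,  0.27226528, -0.03293843]))
held 0.5630979473535908 24.999387692660093
down True -0.0009584353979122662 [-0.9 -0.1  4.7] 59.325
True
61.8167
```

View pics/w5.png

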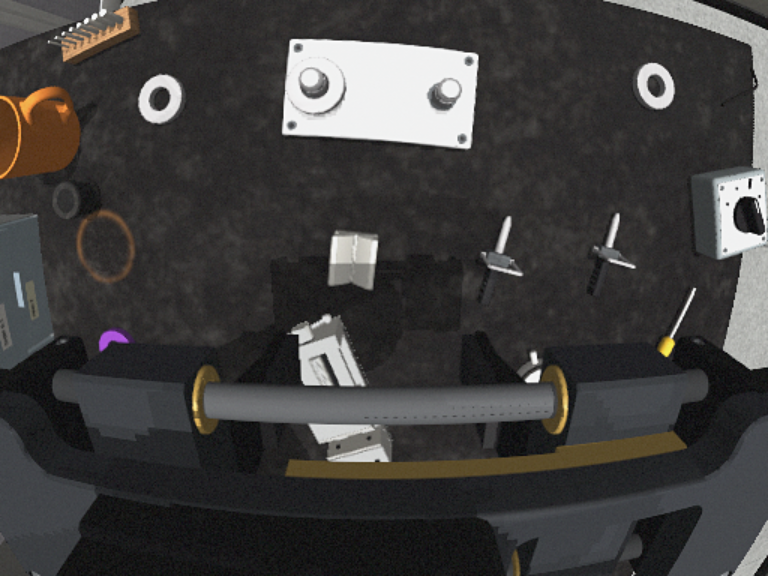

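Two rings are stacked on the left post at (315,85). The remaining rings are at (160,98) and (655,86), and the pins are at (500,258) and (610,252) with their tips pointing away. I'll load the last two rings on the right post.

```bash
python3 - <<'E'
from h import *
a=fetch((.606,.252),Rt,0,[90],90)
b=a and fetch((.631,-.243),Rt,1,[90],90)
print(a,b)
# pins + check
f=view((.46,-.13),.1); cv2.imwrite("pics/pins.png",rectify(f,(.46,-.13),.008,.24,600)); print(env.read_state()["clock"])
for t in("pin1","pin1_grip","pin1_bar"): print(t,[(np.round(d["xyz"],4).tolist(),round(d["score"],2)) for d in env.search_frame(f,t)])
f2=view(C,.137); cv2.imwrite("pics/w6.png",f2["image"])
np.save("f.npy",f,allow_pickle=True)
E
```

```text
(array([0.6079179 , 0.25267497]), 0.04987379837036133)
(0.5526890151515873, 25.00040158163756, 65.7167, array([ 0.60838059,  0.25291154, -0.03280283]))
held 0.5600352988865327 24.99927501194179
down False -0.00015640319185894827 [-0.7 -0.7 -0.6] 68.4167
(array([ 0.63241599, -0.24417637]), 0.049716564178466795)
(0.5530336606125582, 25.000230339355767, 76.0583, array([ 0.63289803, -0.2442632 , -0.03288587]))
held 0.556568637717624 24.99908419791609
down True -0.0010360542460307806 [-0.6  1.2  4.3] 82.2583
True True
84.6167
pin1 [([0.447, -0.1892, 0.0146], 0.97), ([0.4427, -0.0697, 0.0135], 0.81)]
pin1_grip [([0.4408, -0.0772, 0.0124], 0.69)]
pin1_bar [([0.4548, -0.192, 0.014], 0.42), ([0.5099, -0.3383, 0.0464], 0.2)]
```

View pics/pins.png

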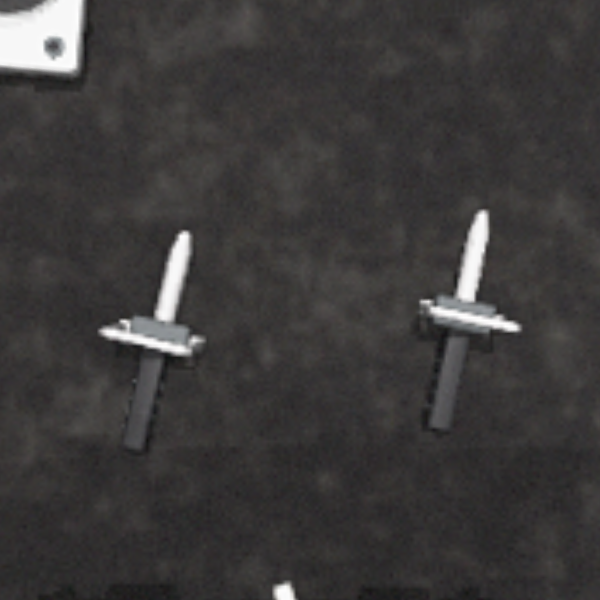

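View pics/w6.png

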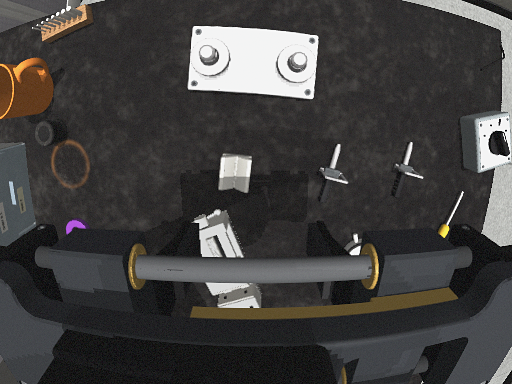

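All four rings are on the posts, two each. Pin A has its tip at (186,232) and pin B at (483,212) in the orthophoto, with yaws of about -13.3° and -12.2°. I'll grasp pin A and line it up with the left hole.

```bash
cat >> h.py <<'E'
def grab_pin(p,yaw):
    env.gripper_to(.35,40); env.goto([*p,.05],down(yaw))
    hit=env.move_straight([*p,OFF+.003],rate=.1,force_limit=6); env.gripper_to(0.,40); s=env.read_state()
    print("pin",hit,s["opening"],s["finger_force"],s["position"],s["clock"])
    env.move_straight([*p,OFF+.003+.055],rate=.15)
def prepin(side):
    q=car(-.100,side*.055); env.goto([*q,OFF+.003+.055],down(YAW)); env.move_straight([*q,OFF+.003+.045],rate=.1)
E
python3 - <<'E'
from h import *
grab_pin((.4208,-.0681),-13.3); prepin(1)
f=env.grab_frame("wrist"); s=env.read_state(); print(s["position"],s["finger_force"],s["clock"])
c=car(-.02,.055); im=rectify(f,c,.053,.1,500,np.radians(YAW)); cv2.imwrite("pics/pre1.png",np.hstack([im,f["image"][:,100:400][:,:][:384].copy() if False else cv2.resize(f["image"][0:384,128:384],(300,500))]))
E
```

```text
pin False 0.10755676939864064 39.99829709529877 [ 0.42096426 -0.06810136 -0.033227  ] 88.8333
[0.50374508 0.10007    0.0113344 ] 39.997259974479675 90.4333
```

View pics/pre1.png

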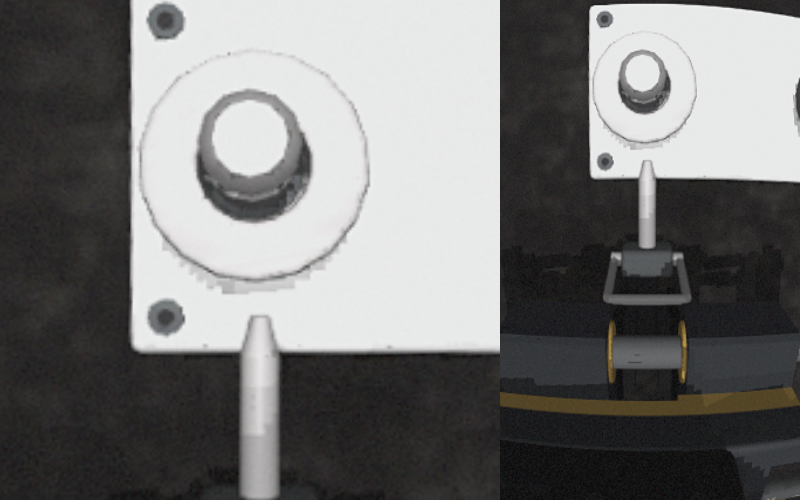

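The pin's axis sits about 1.8 mm to the right of the post centre (u 260 against 251), and the TCP readback shows about 1.3 mm of lag error. I'll settle, correct and insert.

```bash
cat >> h.py <<'E'
def tocar(p): d=np.array(p[:2])-C; return np.array([cy*d[0]+sy*d[1], -sy*d[0]+cy*d[1]])
def lateral(f,side):
    """pin and post lateral offsets (m, +y carriage) in orthophoto"""
    c=car(-.02,side*.055); im=rectify(f,c,.053,.1,500,np.radians(YAW)).min(2)
    row=im[365:430]>90; a=[np.mean(np.nonzero(r[215:310])[0])+215 for r in (im[370:430]>140) if r[215:310].any()]
    return (249.5-np.median(a))*.2e-3
E
python3 - <<'E'
from h import *
q=car(-.1,.055); env.dwell(.3); s=env.read_state(); print(tocar(s["position"]),lateral(env.grab_frame("wrist"),1))
env.move_straight([*car(-.1,.055),OFF+.048],rate=.1); env.dwell(.3)
s=env.read_state(); print(tocar(s["position"]),s["position"][2]-OFF,s["clock"])
f=env.grab_frame("wrist"); print(lateral(f,1)); np.save("f.npy",f,allow_pickle=True)
cv2.imwrite("pics/pre1b.png",rectify(f,car(-.02,.055),.053,.1,500,np.radians(YAW)))
E
```

```text
[-0.09983773  0.05491378] -0.00030000000000000003
[-0.10002721  0.05501383] 0.04797503985516135 91.3333
-0.0002
```

It was only settling lag, and the lateral offset is now 0.2 mm. Inserting.

```bash
cat >> h.py <<'E'
def insert(side):
    z=OFF+.048
    hit=env.move_straight([*car(-.062,side*.055),z],rate=.05,force_limit=8); s=env.read_state()
    print("enter",hit,tocar(s["position"]),s["force"].round(1))
    if hit: return False
    hit=env.move_straight([*car(-.036,side*.055),z],rate=.03,force_limit=8); s=env.read_state()
    print("home",hit,tocar(s["position"]),s["position"][2]-OFF,s["force"].round(1),s["finger_force"],s["clock"])
    return hit
E
python3 - <<'E'
from h import *
print(insert(1)); f=env.grab_frame("wrist")
cv2.imwrite("pics/ins1.png",f["image"])
E
```

```text
enter False [-0.06235383  0.05483423] [-0.9 -0.1 -1.7]
home True [-0.04149216  0.0545104 ] 0.04728501219842497 [-1.2  0.8  2.9] 39.999080300331116 93.0083
True
```

The pin is home at -41.5 mm (nominal -42). I'll release and swing the loop.

```bash
cat >> h.py <<'E'
def release_up(side):
    env.gripper_to(.3); x,y=env.read_state()["position"][:2]; env.move_straight([x,y,OFF+.125],rate=.2)
def swing(side,tip=.076):
    env.gripper_to(0.,20); env.goto([*car(-.065,side*.055),OFF+.125],down(YAW+90))
    env.move_straight([*car(-.065,side*.055),OFF+tip],rate=.15,force_limit=8); env.dwell(.2)
    hit=env.move_straight([*car(.008,side*.055),OFF+tip],rate=.05,force_limit=8); s=env.read_state()
    print("swing",hit,tocar(s["position"]),s["force"].round(1),s["clock"])
    x,y=s["position"][:2]; env.move_straight([x,y,OFF+.14],rate=.25)
E
python3 - <<'E'
from h import *
release_up(1); swing(1)
f=view(C,.15,.17); a=rectify(f,C,.055,.2,400,np.radians(YAW)); cv2.imwrite("pics/sw1.png",np.hstack([a,f["image"][:300,100:500].repeat(1,0)] if a.shape[0]==300 else [a,cv2.resize(f["image"][:256],(400,400))]))
print(env.read_state()["clock"])
E
```

```text
swing False [0.00780327 0.05501836] [-0.3  0.9  0.6] 98.6583
100.4833
```

View pics/sw1.png

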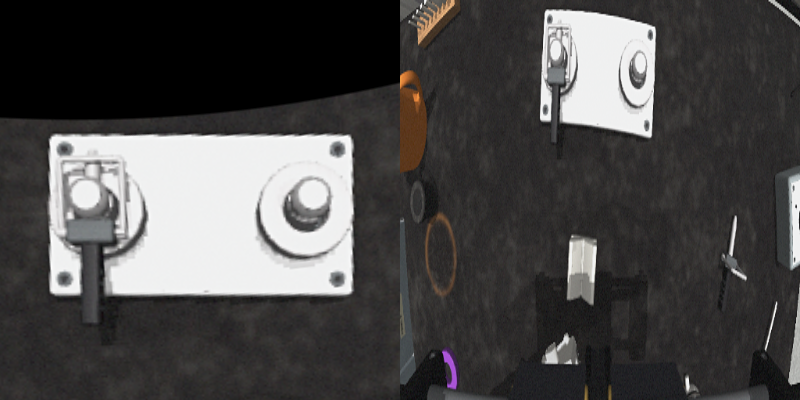

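The left pin is home with its loop snapped over the post (about (92,195)). Now the right pin.

```bash
python3 - <<'E'
from h import *
grab_pin((.4287,-.1881),-12.2); prepin(-1); env.dwell(.3)
env.move_straight([*car(-.1,-.055),OFF+.048],rate=.1); env.dwell(.2)
s=env.read_state(); l=lateral(env.grab_frame("wrist"),-1); print(tocar(s["position"]),l,s["finger_force"])
if abs(l)<.0012 and insert(-1):
    release_up(-1); swing(-1)
    f=view(C,.15,.17); a=rectify(f,C,.055,.2,400,np.radians(YAW))
    g=view((.508,-.35),.11,.22); b=rectify(g,(.508,-.35),.071,.16,400)
    cv2.imwrite("pics/sw2.png",np.hstack([a,b])); print(env.read_state()["clock"])
    for t in("selector_tip","selector_centre","control_box"): print(t,[(np.round(d["xyz"],4).tolist(),round(d["score"],2)) for d in env.search_frame(g,t)])
E
```

```text
pin False 0.11059573357102695 39.972108006477356 [ 0.42884995 -0.18817149 -0.03319993] 103.8
[-0.1000284  -0.05496124] -0.00030000000000000003 39.9640417098999
enter False [-0.06243154 -0.05513784] [ 0.1  0.2 -1.4]
home True [-0.04160598 -0.05536902] 0.047305206642784425 [-0.1  0.3  2.4] 39.97072756290436 107.7917
swing False [ 0.00783035 -0.05499875] [ 0.8  0.6 -0.6] 113.3917
116.8667
selector_tip [([0.512, -0.3544, 0.0504], 0.76)]
selector_centre []
control_box [([0.5114, -0.3552, 0.0446], 0.76)]
```

```bash
ls pics
```

```text
c1.png
ins1.png
p3.png
p4.png
pins.png
pre1.png
pre1b.png
scene0.png
sw1.png
sw2.png
top0.png
w0.png
w1.png
w2.png
w5.png
w6.png
```

View pics/sw2.png

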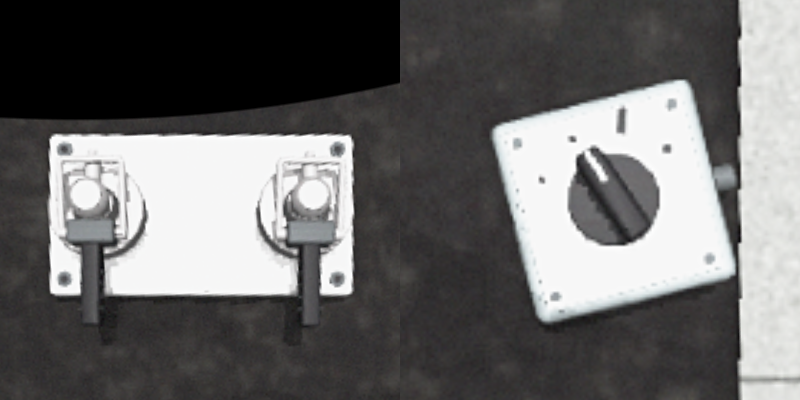

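Both pins are home with their loops over. The selector points about 33° anticlockwise (0.7 detent), and the long mark is at (622,120), 5.7° clockwise, which agrees with the box yaw of 14.4°. I'll turn the selector.

```bash
python3 - <<'E'
from h import *
p=(.5105,-.3553); z=OFF+.057
env.gripper_to(.4,8); env.goto([*p,OFF+.11],down(33)); 
print(env.move_straight([*p,z],rate=.08,force_limit=6)); env.gripper_to(0.,8); s=env.read_state(); print(s["opening"],s["finger_force"],s["position"],s["force"].round(1))
for yw in(20,7,-6): env.goto([*p,z],down(yw)); print(env.read_state()["force"].round(1),env.read_state()["wrist_torque"].round(2))
env.dwell(.2); env.gripper_to(.4); env.move_straight([*p,OFF+.12],rate=.2)
f=view(C,.15,.17); a=rectify(f,C,.055,.2,400,np.radians(YAW))
g=view((.508,-.35),.11,.22); b=rectify(g,(.508,-.35),.071,.16,400)
cv2.imwrite("pics/fin.png",np.hstack([a,b])); print(env.read_state()["clock"])
E
```

```text
False
0.13721424920101516 7.998932674527168 [ 0.51100294 -0.355946    0.02087445] [ 0.1 -2.8 -0.4]
[ 0.8 -4.2  0.9] [-1.24 -0.05  0.02]
[ 0.1 -4.8  0. ] [-1.63 -0.12 -0.03]
[ 0.1 -5.7 -0.2] [-1.71 -0.1   0.  ]
125.4583
```

View pics/fin.png

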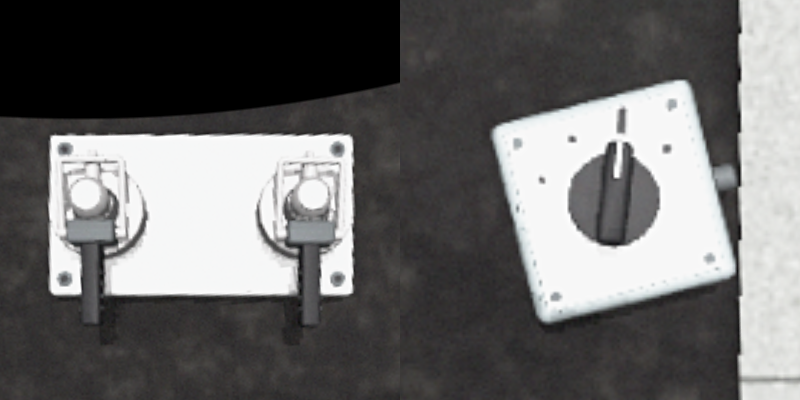

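The selector points at the long mark, both pins and loops are in place, and the arm is clear of everything. Handing in.

```bash
python3 -c "
from h import *
print(env.close_job())"
```

```text
the job is handed in; nothing more can be done
None
```

I loaded all four rings two to a post, pinned both posts with their loops snapped over, turned the selector to the long mark, and handed the job in at about 125 s; no verdict came back.

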